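# Click the kettle's hotplate dial to the middle mark

### The job

The kettle stands on one of the two hotplates of the cooker. With a fingertip, rub round the big knurled dial directly in front of the kettle by one click, so that its white pointer rests at the middle (long) mark, without running on to the mark beyond. Leave the other dial at its mark and the kettle, the saucepan and everything else standing where they are, then take your hand away.

Things in the scene. Friction and masses are not known exactly. Their poses are not given: they have to be found in the camera images.
- cooker: fixed white two-plate electric cooker, 360 (x) x 560 (y) mm, flat top 85 mm above the table. Origin: centre of its underside; x away from the robot, y to its left. Round dark hotplates (170 mm across, 12 mm high) at x +75 mm, y +135 mm (left) and -135 mm (right); each one's dial is directly in front of it, at x -100 mm, same y
- dial_left (a joint): left (+y) dial's angle, rad (-0.9 to 0.9): 0 = pointer at the middle mark, growing clockwise seen from above. Spring clicks at -0.7, 0, +0.7; let go elsewhere it snaps to the nearest (tipping points near -0.35 and +0.35). Starts near -0.7: needs a clockwise turn. Passing a click takes up to 0.06 N m
- dial_right (a joint): right (-y) dial's angle, rad (-0.9 to 0.9): 0 = pointer at the middle mark, growing clockwise seen from above. Spring clicks at -0.7, 0, +0.7; let go elsewhere it snaps to the nearest (tipping points near -0.35 and +0.35). Starts near +0.7: needs a counter-clockwise turn. Passing a click takes up to 0.06 N m
- dial_left_top (a point): centre of the flat top of the left (+y) dial, 104 mm above the table, on its vertical axis. Black disc 96 mm across, knurled rim, too wide to grip, top 19 mm above the white panel, with a flat white pointer line. It does not push down. A fingertip pressed on it with 5 to 15 N about 30 mm off centre and moved in an arc takes it along
- dial_right_top (a point): centre of the flat top of the right (-y) dial, 104 mm above the table, on its vertical axis. Black disc 96 mm across, knurled rim, too wide to grip, top 19 mm above the white panel, with a flat white pointer line. It does not push down. A fingertip pressed on it with 5 to 15 N about 30 mm off centre and moved in an arc takes it along
- dial_left_pointer (a point): outer end of the white pointer line on the left dial's top, 45 mm from its axis; at joint value 0 it points to the cooker's -x side (its front, towards the robot). Three black marks are printed on the panel round the dial's front: a long thick one in the middle, a short thin one 0.7 rad to either side
- dial_right_pointer (a point): outer end of the white pointer line on the right dial's top, 45 mm from its axis; at joint value 0 it points to the cooker's -x side (its front, towards the robot). Three black marks are printed on the panel round the dial's front: a long thick one in the middle, a short thin one 0.7 rad to either side
- kettle: bare aluminium kettle, 156 mm across, 161 mm high over its arched black handle, with a spout along its own +x to 122 mm from its axis; loose, on one of the hotplates (97 mm above the table). Origin: centre of its underside, z up. It marks the dial to be turned
- saucepan: white open saucepan, 170 mm across, 75 mm high, with a long black handle along its own +x to 218 mm from its axis (highest point 80 mm above its underside); loose, on the other hotplate. Origin: centre of its underside. Leave alone
- salt: small salt jar, 40 mm across, 62 mm high, loose on the cooker's panel midway between the dials. Origin: centre of its underside. Leave alone
- soap: washing-up bottle, 68 mm across, 210 mm high, loose on the table left of the cooker. Origin: centre of its underside. Leave alone
- powder: upright blue carton, 150 x 60 x 200 mm high, loose on the table left of the cooker. Origin: centre of its underside. Leave alone
- mug: white mug, 80 mm across, 90 mm high, loose on the table right of the cooker. Origin: centre of its underside. Leave alone
- jar: amber glass jar, 80 mm across, 110 mm high, loose on the table right of the cooker. Origin: centre of its underside. Leave alone
- padlock: brass padlock lying flat, 45 x 50 x 22 mm with a steel shackle along its +x, loose on the table between robot and cooker's left side. Origin: centre of its underside. Leave alone

How it is judged:
By the outcome, as a careful person would: the job done as asked, in the order asked, and still so for the second after the job is handed in, with the robot touching nothing.
It also fails if it takes over 32 s, if anything falls off the work surface, if the arm or the gripper's body presses on something with over 40 N, if the wrist force passes 120 N, or if a joint passes its speed limit or range.

### The arm

A 7-joint arm with a two-finger parallel gripper is mounted at the origin on the work surface. World frame = base frame: x ahead of the robot, y to its left, z up, the work surface at z = 0. Lengths are in mm, angles in rad, forces in N, time in s.
With the tool pointing down it reaches from about 350 to 900 mm from the base axis. Payload 7.2 kg.
Tool frame: the origin (TCP) lies midway between the tips of the shut fingers; the grasp point (between the pads) lies 19 mm behind it; z points along the fingers, y is the line along which they close (so a half turn about z gives the same grasp; the last joint's range is limited). The gripper opens to 88 mm and grips with 3 to 60 N. Pads are 20 mm wide; open, the fingers measure 115 mm over their backs; the gripper's body (75 mm by 178 mm) begins 61 mm behind the grasp point.
Start: joints at [-1.405, 0.411, -0.013, 1.596, 0.006, 1.134, -0.082], TCP at [144.807, 607.997, 222.653] pointing down, gripper open.
Joint ranges: [-2.95, 2.95], [-0.29, 1.99], [-1.47, 1.44], [0.14, 2.54], [-1.03, 4.17], [0.13, 1.85], [-2.86, 2.86]. Speed limits (rad/s): [2.39, 2.39, 3.01, 3.01, 3.14, 3.14, 3.14].

### API

Orientations are given as a rotation vector (axis times angle).
In Python, from cell import ctrl gives the robot as it stands. The module is installed in compiled form; this text tells all that it offers. Calls block until the motion is done:
- ctrl.reach(position, orientation): joint-space move of the TCP to a pose.
- ctrl.move_straight(position, frame=None, v=150, f_stop=None): straight line of the TCP; frame=None keeps the orientation; v is the mean speed in mm/s. With f_stop (N) it stops when the force on the tool has changed by that much, and returns True; else False.
- ctrl.move_joints(angles): joint-space move.
- ctrl.move_gripper(opening, effort=None): finger opening in mm; effort is the grip in N (None keeps the last); returns when the fingers have stopped.
- ctrl.wait(seconds).
- ctrl.solve_ik(position, orientation): joint angles nearest the present ones, or None.
- ctrl.grab_frame(name): name is "scene" or "top" or "wrist"; returns the picture (420x560x3 uint8, red, green, blue); there is no depth.
- ctrl.camera_model(name): a dict with "mtx" (3x3 intrinsics, pixels), "R" (3x3) and "t" (3): a world point X has camera coordinates R X + t. Camera axes: x right, y down, z forward; pixel columns grow to the right and rows downward; lengths in mm; the calibration is good to about 2 mm. The wrist camera is an equidistant fisheye: a pixel r from the principal point sees the ray r / f radians off the axis. A picture is of the moment at which its call begins: read the wrist's pose just before it. camera_model takes no time and is no camera call; for the wrist camera it gives the pose at the moment of the call.
A pose or a line that the arm cannot do raises ctrl.IKError and nothing moves.
- ctrl.hand_in(): hands the job in; it is judged then, once.
Trained networks look in the newest picture that a camera, given by its name, has taken for a name from the list of things; names that differ only in an ending like _2 or _b are one class to them, and where a whole thing is asked for, a point or a joint stands for the part that bears it (a point fixed in the world has none). Each returns a list of dicts, best first, with "score" (0 to 1); they miss things now and then, are a little off and sometimes report something else, mostly with a low value. They report only what shows in the picture. A call takes as long as a camera call.
- ctrl.search_frame(camera, query): "centre" ([x, y, z] in mm, in world coordinates, good to about 4 mm: the middle of the surface that is visible of it).
- ctrl.mark_of(camera, query): "centre" ([x, y, z] in mm, in world coordinates, good to about 4 mm: a listed point, or the origin of a listed thing).
Readings, each from a call of its own:
- ctrl.read_clock(): time.
- ctrl.read_q(): joint angles.
- ctrl.read_joint_velocities(): joint speeds.
- ctrl.read_joint_torque(): joint torques, N m.
- ctrl.read_ee_pos(): TCP position.
- ctrl.read_ee_rot(): TCP orientation.
- ctrl.read_force(): force on the tool from outside, world axes, zero at the start.
- ctrl.read_ft_torque(): the same for the moment, N m.
- ctrl.read_grip_width(): finger opening in mm.
- ctrl.read_finger_force(): force on a finger pad.
Only numpy, scipy, OpenCV 4.12 (cv2) and the standard library are available. Lean on these libraries where they do the work, as an engineer would, in place of code of your own. Each camera call takes 0.05 s, during which the arm holds its last target. There are 200 camera calls.

## Working session

There is one attempt and no reset: what is moved stays moved. The work goes in short steps, each a Python script; the robot and the scene stay as the last script left them, time stands still between calls to the robot, and variables do not carry over. Pictures are saved under pics/ and viewed, at most 10 in all, crops included, and the job is handed in when it is done.

```bash
mkdir -p pics
python3 - <<'E'
from cell import ctrl
import cv2, numpy as np
ims=[]
for n in("scene","top"):
    im=ctrl.grab_frame(n); cv2.imwrite(f"pics/{n}0.png",im[:,:,::-1])
    for q in ["cooker","kettle","saucepan","salt","dial_left_top","dial_right_top","dial_left_pointer","dial_right_pointer"]:
        print(n,q,[(np.round(d["centre"]).tolist(),round(d["score"],2)) for d in ctrl.mark_of(n,q)[:2]])
print(ctrl.read_clock(),ctrl.read_ee_rot(),ctrl.read_ee_pos())
E
```

```text
scene cooker [([623.0, -14.0, 1.0], 0.78)]
scene kettle [([699.0, 125.0, 101.0], 0.78)]
scene saucepan [([701.0, -149.0, 95.0], 0.87)]
scene salt [([505.0, -1.0, 87.0], 0.67), ([490.0, 93.0, 102.0], 0.42)]
scene dial_left_top [([522.0, 120.0, 104.0], 0.96), ([521.0, -146.0, 103.0], 0.31)]
scene dial_right_top [([527.0, -151.0, 104.0], 0.84)]
scene dial_left_pointer [([488.0, 94.0, 101.0], 0.59)]
scene dial_right_pointer [([492.0, -120.0, 103.0], 0.64), ([457.0, -492.0, 5.0], 0.55)]
top cooker [([622.0, -10.0, -0.0], 0.96)]
top kettle [([697.0, 124.0, 95.0], 0.67)]
top saucepan [([702.0, -144.0, 98.0], 0.73)]
top salt [([504.0, -2.0, 82.0], 0.52)]
top dial_left_top [([520.0, 125.0, 102.0], 0.67)]
top dial_right_top [([521.0, -148.0, 110.0], 0.61)]
top dial_left_pointer [([490.0, 97.0, 102.0], 0.9)]
top dial_right_pointer [([490.0, -122.0, 101.0], 0.58)]
0.9 [-3.66370649e-01 -3.12011976e+00 -8.39010693e-05] [144.78487394 607.99972391 222.68949563]
```

View pics/top0.png

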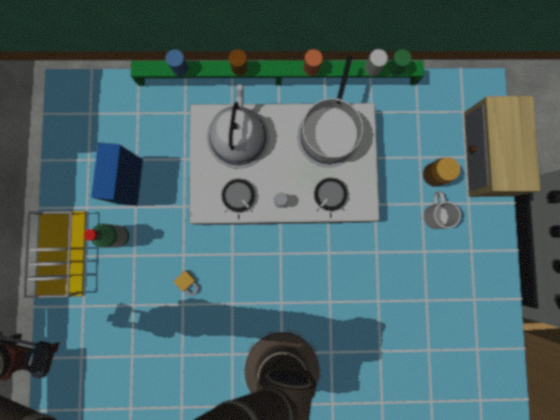

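View pics/scene0.png

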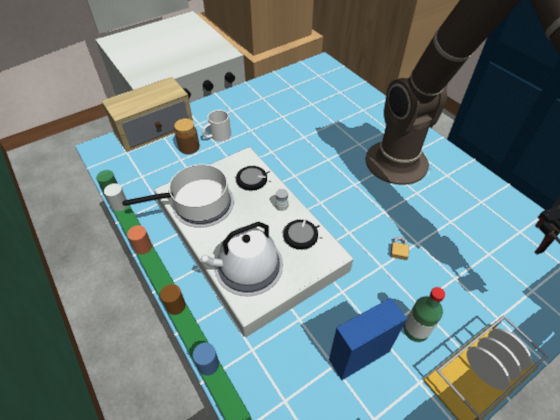

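The kettle is on the left plate: in the top view it's at about (237,135) and its dial at (238,195). That dial's pointer is at the -0.7 mark, towards -y. I'll go up and over the soap and powder, hover in front of the left dial and take a closer look.

Run:
```python
from cell import ctrl
import cv2, numpy as np
ctrl.move_gripper(0,20)
p=np.array(ctrl.read_ee_pos())
ctrl.move_straight([p[0],p[1],340],v=250)
c=np.array([521,123]); phi=-.38
rot=[0,np.pi,0]
ctrl.reach([c[0]-30*np.cos(phi)-20,c[1]+30*np.sin(phi),240],rot)
print(ctrl.read_ee_pos(),ctrl.read_q(),ctrl.read_force(),ctrl.read_clock())
for n in("wrist","top"):
    im=ctrl.grab_frame(n); cv2.imwrite(f"pics/{n}1.png",im[:,:,::-1])
    for q in ["dial_left_top","dial_left_pointer","cooker"]:
        print(n,q,[(np.round(d["centre"],1).tolist(),round(d["score"],2)) for d in ctrl.mark_of(n,q)[:2]])
print(ctrl.read_clock())
```

```text
[473.12694328 112.81041104 239.97904021] [-0.77349792  0.15686501  0.50113329  1.92553035 -0.08528457  1.07975023
  1.3348818 ] [ 0.00437675  0.19665023 -0.38097259] 5.0167
wrist dial_left_top [([516.9, 121.5, 104.9], 0.86)]
wrist dial_left_pointer [([484.2, 97.8, 103.4], 0.7)]
wrist cooker [([623.8, -14.2, 1.6], 0.56), ([522.4, 124.1, 106.6], 0.42)]
top dial_left_top []
top dial_left_pointer []
top cooker [([623.8, -8.8, -2.0], 0.58)]
5.4167
```

View pics/wrist1.png

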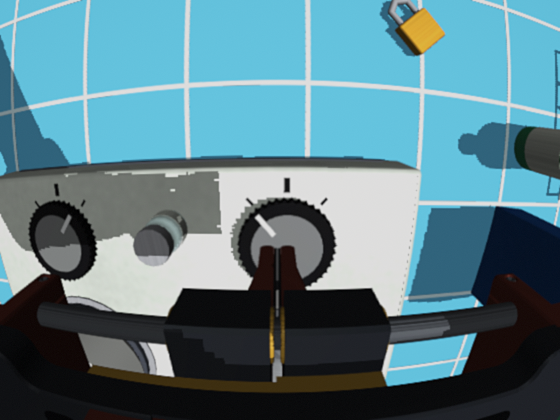

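The wrist view shows the left dial at about (285,240), with its pointer end near (262,220) at the left short mark. The long mark is at (287,185). Next I'll press down and sweep the arc clockwise, checking the force as I go.

Run:
```python
from cell import ctrl
import cv2, numpy as np
from scipy.spatial.transform import Rotation as R
c=np.array([520,122.5]); R0=R.from_rotvec([0,np.pi,0])
def pose(phi,z):   # clockwise from above = negative rotation about z
    return [c[0]-30*np.cos(phi),c[1]+30*np.sin(phi),z],(R.from_rotvec([0,0,-phi])*R0).as_rotvec()
a=-.36
ctrl.reach(*pose(a,125))
ctrl.move_straight(pose(a,112)[0],v=60)
hit=ctrl.move_straight(pose(a,96)[0],v=12,f_stop=9)
z=ctrl.read_ee_pos()[2]; print(hit,z,ctrl.read_force(),ctrl.read_clock())
if hit:
    zc=z
    for phi in np.linspace(a,a+.72,7)[1:]:
        f=abs(ctrl.read_force()[2])
        zc+= -.4 if f<7 else (.4 if f>13 else 0)
        p,r=pose(phi,zc); ctrl.move_straight(p,r,v=15)
        print(round(phi,2),round(zc,2),np.round(ctrl.read_ee_pos(),1),np.round(ctrl.read_force(),1),round(float(ctrl.read_ft_torque()[2]),2))
    im=ctrl.grab_frame("wrist"); cv2.imwrite("pics/wrist2.png",im[:,:,::-1])
print(ctrl.read_clock())
```

```text
True 103.31847448876917 [-2.1280027   0.19342922  7.72814803] 7.1333
-0.24 103.32 [491.1 115.2 103.4] [ 0.4 -0.9  2.6] 0.01
-0.12 102.92 [490.5 118.7 103.3] [-1.2 -0.8  7.4] -0.0
0.0 102.92 [490.4 122.3 103.3] [-0.9 -1.   7.1] -0.03
0.12 102.92 [490.6 126.4 103.3] [-0.4  0.   6.4] -0.02
0.24 102.52 [491.4 130.3 103.3] [-2.7  1.4 10.3] -0.04
0.36 102.52 [492.5 133.9 103.3] [-1.7  1.1 11. ] 0.0
9.5333
```

View pics/wrist2.png

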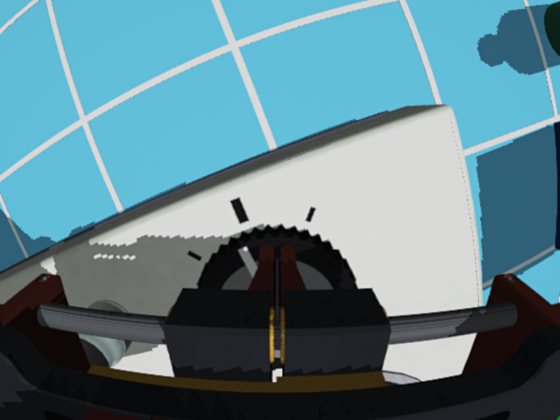

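The pointer line, near (248,258), now lines up with the long mark at (240,210). I'll lift off and check.

Run:
```python
from cell import ctrl
import cv2, numpy as np
p=np.array(ctrl.read_ee_pos())
ctrl.move_straight([p[0],p[1],150],v=100)
ctrl.reach([460,112.5,240],[0,np.pi,0])
im=ctrl.grab_frame("wrist"); cv2.imwrite("pics/wrist3.png",im[:,:,::-1])
print(ctrl.read_force(),ctrl.read_clock())
```

```text
[ 0.89997042  0.40468193 -0.09784806] 10.6833
```

View pics/wrist3.png

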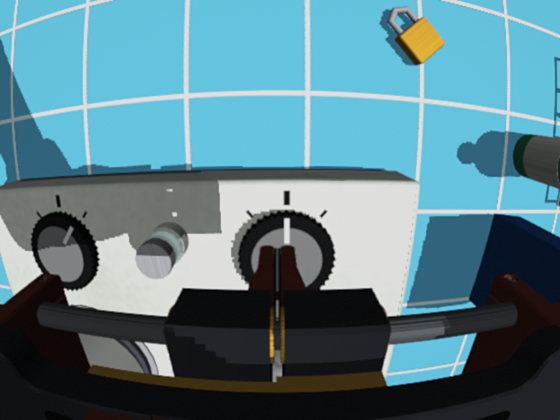

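The left pointer, at (287,230), rests straight at the long mark at (287,198). The right dial, salt and padlock haven't moved. I'll back off a little and hand in.

Run:
```python
from cell import ctrl
ctrl.move_straight([430,112.5,320],v=150); ctrl.wait(.3)
print(ctrl.hand_in(),ctrl.read_clock())
```

```text
the job is handed in; nothing more can be done
the job is handed in; nothing more can be done
```

I turned the left dial, in front of the kettle, one click clockwise; its pointer rests at the long middle mark, the hand is clear, and the job is handed in.

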